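Finish tightening a housing cover crosswise, in two passes

TASK

The round cover of the green housing is being tightened crosswise in two passes, and the red and white wing knobs have already had their first pass. Finish the first pass: turn the blue knob clockwise to its middle (orange) mark, then the yellow one opposite it likewise. Then do the second pass, turning each knob clockwise fully home against its stop, in the order red, white, blue, yellow; leave the bin, coupling, wrench and oil bottle where they are.

Things in the scene. Friction and masses are not known exactly. Their poses are not given: they have to be found in the camera images.
- housing: fixed green housing 280 x 280 x 70 mm with a round grey cover, 260 mm across, its top 82 mm above the bench. Origin: centre of the underside, at bench height; z up. Four wing knobs stand on the cover, 90 mm from the vertical through the origin: red at the housing's +x, blue +y, white -x, yellow -y. A low brass boss, 8 mm high and 48 mm across, is in the middle.
- red_knob (a joint): angle (rad) of the red knob, opposite the white one; grows clockwise from above (tightening): 0 loose (black tick on the cover), 1.0 middle (orange tick, towards the cover's centre), 2.0 home at a hard stop (green tick). Starts about at the middle mark (0.9 to 1.1). Fixed vertical axis, does not rise or sink; needs 0.15 N m throughout, stays where left. Ticks lie 46 mm from its axis.
- red_grip (a point): point to grip on the red knob: on its axis, 118 mm above the bench. The knob is an upright red bar 72 mm long, 16 thick, 40 high, its top 16 mm above this point, on a black disc 60 mm across, 12 mm thick. The frame turns with the knob: x along the bar to its black-nosed end (the pointer, shows to the ticks), y across its thickness, z up.
- blue_knob (a joint): angle (rad) of the blue knob, opposite the yellow one; grows clockwise from above (tightening): 0 loose (black tick on the cover), 1.0 middle (orange tick, towards the cover's centre), 2.0 home at a hard stop (green tick). Starts loose (0 to 0.25). Fixed vertical axis, does not rise or sink; needs 0.15 N m throughout, stays where left. Ticks lie 46 mm from its axis.
- blue_grip (a point): point to grip on the blue knob: on its axis, 118 mm above the bench. The knob is an upright blue bar 72 mm long, 16 thick, 40 high, its top 16 mm above this point, on a black disc 60 mm across, 12 mm thick. The frame turns with the knob: x along the bar to its black-nosed end (the pointer, shows to the ticks), y across its thickness, z up.
- white_knob (a joint): angle (rad) of the white knob, opposite the red one; grows clockwise from above (tightening): 0 loose (black tick on the cover), 1.0 middle (orange tick, towards the cover's centre), 2.0 home at a hard stop (green tick). Starts about at the middle mark (0.9 to 1.1). Fixed vertical axis, does not rise or sink; needs 0.15 N m throughout, stays where left. Ticks lie 46 mm from its axis.
- white_grip (a point): point to grip on the white knob: on its axis, 118 mm above the bench. The knob is an upright white bar 72 mm long, 16 thick, 40 high, its top 16 mm above this point, on a black disc 60 mm across, 12 mm thick. The frame turns with the knob: x along the bar to its black-nosed end (the pointer, shows to the ticks), y across its thickness, z up.
- yellow_knob (a joint): angle (rad) of the yellow knob, opposite the blue one; grows clockwise from above (tightening): 0 loose (black tick on the cover), 1.0 middle (orange tick, towards the cover's centre), 2.0 home at a hard stop (green tick). Starts loose (0 to 0.25). Fixed vertical axis, does not rise or sink; needs 0.15 N m throughout, stays where left. Ticks lie 46 mm from its axis.
- yellow_grip (a point): point to grip on the yellow knob: on its axis, 118 mm above the bench. The knob is an upright yellow bar 72 mm long, 16 thick, 40 high, its top 16 mm above this point, on a black disc 60 mm across, 12 mm thick. The frame turns with the knob: x along the bar to its black-nosed end (the pointer, shows to the ticks), y across its thickness, z up.
- bin: loose blue open parts bin 150 x 100 x 70 mm, bystander; origin at the centre of its underside
- coupling: loose steel and brass hose coupling standing upright, 46 mm across, 97 mm high, bystander; origin at the centre of its underside
- wrench: loose steel wrench lying flat, 180 mm long, bystander; origin about its middle
- oil: loose yellow oil bottle with black cap, 60 mm across, 150 mm high, bystander; origin at the centre of its underside

How it is judged:
By the outcome, as a careful person would: the job done as asked, in the order asked, and still so for the second after the job is handed in, with the robot touching nothing.
It also fails if it takes over 69 s, if anything falls off the work surface, if the arm or the gripper's body presses on something with over 40 N, if the wrist force passes 120 N, or if a joint passes its speed limit or range.

ROBOT

A 7-joint arm with a two-finger parallel gripper is mounted at the origin on the work surface. World frame = base frame: x ahead of the robot, y to its left, z up, the work surface at z = 0. Lengths are in m, angles in rad, forces in N, time in s.
With the tool pointing down it reaches from about 0.4 to 0.9 m from the base axis. Payload 5.5 kg.
Tool frame: the origin (TCP) lies midway between the tips of the shut fingers; the grasp point (between the pads) lies 19 mm behind it (tcp_to_grasp is the distance from the TCP to the grasp point, in m); z points along the fingers, y is the direction in which the jaws open and shut (so a half turn about z gives the same grasp; the last joint's range is limited). The gripper opens to 85 mm and grips with 20 to 120 N. Pads are 22 mm wide; open, the fingers measure 114 mm over their backs; the gripper's body (76 mm by 85 mm) begins 54 mm behind the grasp point. The pads swing forward as they close: fully open they stand 13 mm farther back than shut.
Start: joints at [-0.964, 0.501, -0.427, 1.55, 0.221, 1.138, -0.21], TCP at [0.219, 0.612, 0.231] pointing down, gripper open.
Joint ranges: [-2.88, 2.88], [-0.31, 2.03], [-1.54, 1.56], [0.2, 2.42], [-1.41, 4.55], [0.19, 2.02], [-2.57, 2.57]. Speed limits (rad/s): [2.57, 2.57, 3.14, 3.14, 3.14, 3.14, 3.14].

INTERFACE

Orientations are given as a 3x3 rotation matrix whose columns are the frame's x, y, z axes.
In Python, from cell import read_state, get_image, camera_info, job_done, tcp_to_grasp gives the robot as it stands.
- The arm moves only by the tool send_rows, never from a script. Its argument "plan" is text: rows parted by semicolons, each of 7 numbers parted by spaces: the finger opening in cm, from 0 to 8.54, then the shift along the tool's x, y, z in cm, then the turn, a rotation vector about the tool's x, y, z in rad. In form: gripper x y z rx ry rz; .... A call has exactly 8 rows; each row shifts and turns the commanded pose from where the row before left it, along the tool's axes as they then stand; what a row does not reach is not made up. A row lasts 1/10 s, in which the tool goes at most 50 mm and 8.59 degrees, less where a joint would pass 70% of its speed; a pose out of reach is approached as far as the arm can. A call with a gripper value outside its range is refused whole. The fingers move at their own pace and stop on an object; "grip_force" is the grip in N (left out, the last holds). Time passes only in rows, so rows that do not move let the fingers close, or fill a call up. It gives the time, the measured TCP pose, the force and the opening at its end, in the units of the state.
- read_state(): the state, without advancing time (a new reading comes with each control period).
- get_image(name): name is "scene" or "top"; returns the picture (480x640x3 uint8, red, green, blue); there is no depth.
- camera_info(name): a dict with "intrinsics" (3x3 intrinsics, pixels), "k1" (the pictures are not rectified: a ray, as slopes to the right and down, at radius r is drawn at 1 + k1 r^2 times it, then the intrinsics apply), "origin" and "orientation" of the camera in the world. Camera axes: x right, y down, z forward; pixel columns grow to the right and rows downward; lengths in m; the calibration is good to about 2 mm. A picture is of the moment at which its call begins. camera_info takes no time and is no camera call.
- job_done(): hands the job in, once; it reports no verdict.
The state is a dict: "time_s": time; "q": joint angles; "joint_vel": joint speeds; "joint_efforts": joint torques, N m; "tcp_pos": TCP position; "tool_rot": TCP orientation; "force": force on the tool from outside, world axes, zero at the start; "moment": the same for the moment, N m; "width": opening from 0.0 (shut) to 1.0 (fully open).
Only numpy, scipy, OpenCV 4.12 (cv2) and the standard library are available. Lean on these libraries where they do the work, as an engineer would, in place of code of your own. Each camera call takes 0.05 s, during which the arm holds its last target.

## Working session

There is one attempt and no reset: what is moved stays moved. The work goes in short steps, Python scripts to look and compute and a tool call to move; the robot and the scene stay as the last step left them, time stands still between calls to the robot, and variables do not carry over. Pictures are saved under pics/ and viewed, and the job is handed in when it is done.

Besides the shell and the picture viewer there is one more tool, called in YAML: its name, and indented under it one key for each argument. send_rows: Moves the arm, as the interface text tells. Its arguments: {"type":"object","properties":{"plan":{"type":"string"},"grip_force":{"type":"number"}},"required":["plan"]}

```bash
ls; mkdir -p pics
python3 - <<'E'
from cell import *
import cv2
s=read_state()
for k,v in s.items(): print(k,v)
print(tcp_to_grasp)
for n in("scene","top"):
    print(n,camera_info(n)); cv2.imwrite(f"pics/{n}0.png",get_image(n)[:,:,::-1])
E
```

```text
pics
time_s 0.0
q [-0.96385178  0.50186691 -0.42677193  1.55145988  0.22076945  1.13830259
 -0.21029894]
joint_vel [ 0.00120123 -0.00049009 -0.00155061 -0.00033715 -0.00102934  0.0005658
  0.0012302 ]
joint_efforts [ 2.70080882e-04 -5.69518733e+01 -5.81608102e+00 -2.80933428e+01
  1.07168054e-02  1.20169923e-02  2.41674925e-06]
tcp_pos [0.21886556 0.61129549 0.23024158]
tool_rot [[-9.41508758e-01  3.36987675e-01 -7.51680894e-04]
 [ 3.36988502e-01  9.41506964e-01 -1.84024852e-03]
 [ 8.75717244e-05 -1.98591792e-03 -9.99998024e-01]]
force [0.37494594 0.28721134 0.43589546]
moment [ 0.00172406  0.03911843 -0.00843981]
width 1.001449153252778
0.0187
scene {'intrinsics': array([[455.21975373,   0.        , 318.90083522],
       [  0.        , 455.21975373, 238.21227282],
       [  0.        ,   0.        ,   1.        ]]), 'k1': -0.062460921737084577, 'origin': array([ 1.2248401 , -0.29126851,  0.93342677]), 'orientation': array([[ 0.40734076,  0.67330181, -0.61703986],
       [ 0.91321594, -0.30805149,  0.26672256],
       [-0.01049526, -0.6721376 , -0.74035187]])}
top {'intrinsics': array([[619.42566187,   0.        , 322.50578303],
       [  0.        , 619.42566187, 239.16797882],
       [  0.        ,   0.        ,   1.        ]]), 'k1': -0.07978295667105269, 'origin': array([0.29910964, 0.01692013, 1.84940804]), 'orientation': array([[-0.02330553, -0.99084901,  0.13294772],
       [-0.99971642,  0.0224475 , -0.00794927],
       [ 0.00489218, -0.13309528, -0.99109117]])}
```

View pics/scene0.png

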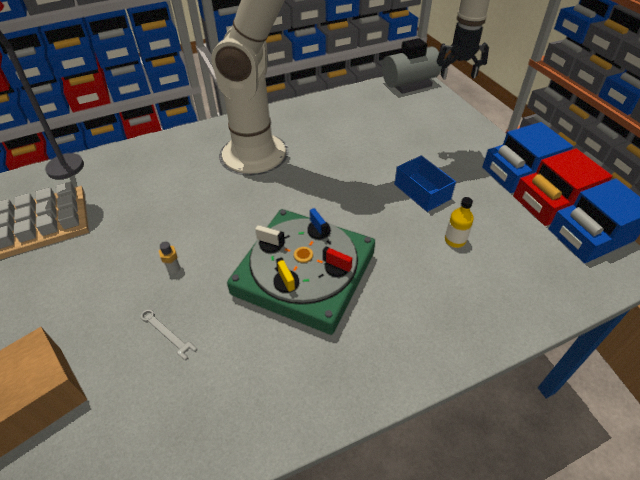

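View pics/top0.png

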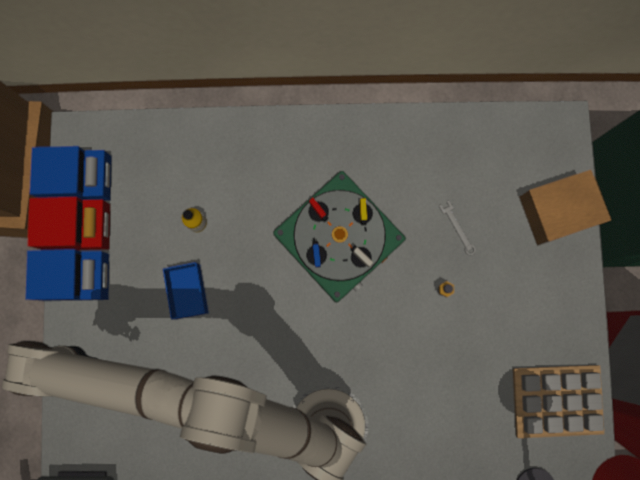

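The top view shows the housing centred near (340,236), with red at (318,210), yellow (363,210), blue (317,255) and white (361,255). I'll enlarge it.

Run:
```python
import cv2
a=cv2.imread("pics/top0.png")[165:310,265:415]
cv2.imwrite("pics/top0c.png",cv2.resize(a,None,fx=4,fy=4,interpolation=cv2.INTER_CUBIC))
a=cv2.imread("pics/scene0.png")[195:335,220:385]
cv2.imwrite("pics/scene0c.png",cv2.resize(a,None,fx=4,fy=4,interpolation=cv2.INTER_CUBIC))
```

```text
(no output)
```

View pics/top0c.png

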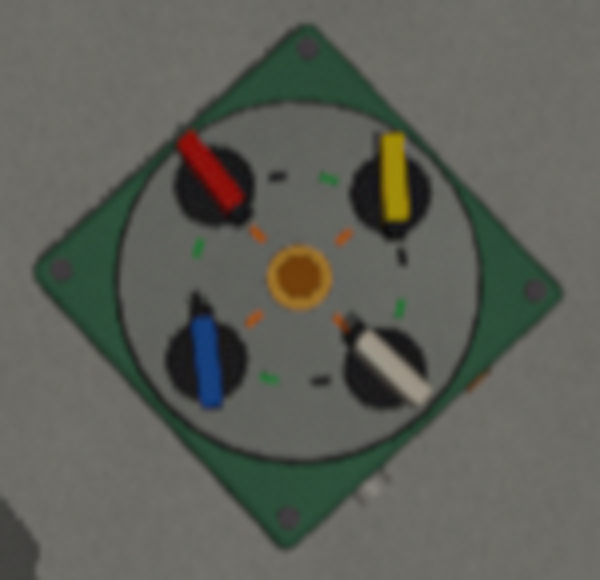

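View pics/scene0c.png

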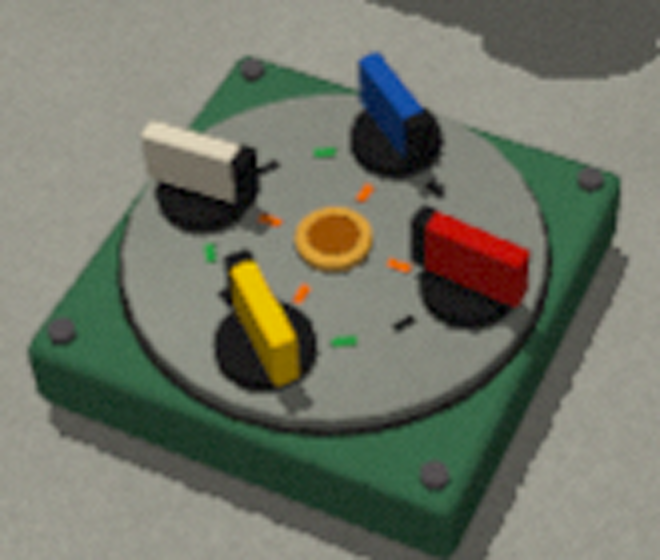

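```bash
cat > h.py <<'E'
import numpy as np, cv2
from cell import camera_info
from scipy.optimize import least_squares
CI={n:camera_info(n) for n in("scene","top")}
def proj(n,P):
    c=CI[n]; P=np.atleast_2d(P); p=(P-c["origin"])@c["orientation"]
    s=p[:,:2]/p[:,2:]; r2=(s**2).sum(1,keepdims=True); s=s*(1+c["k1"]*r2)
    K=c["intrinsics"]; return s@K[:2,:2].T+K[:2,2]
AZ=dict(red=0,blue=np.pi/2,white=np.pi,yellow=-np.pi/2)
def kc(h,k,z): a=h[2]+AZ[k]; return np.array([h[0]+.09*np.cos(a),h[1]+.09*np.sin(a),z])
def heading(h,k,th): return h[2]+AZ[k]+np.pi+1-th
def tick(h,k,th):
    a=heading(h,k,th); return kc(h,k,.082)+.046*np.array([np.cos(a),np.sin(a),0])
def crop2px(n,uv):
    o=np.array([265,165] if n=="top" else [220,195]); return (np.array(uv,float)+.5)/4-.5+o
E
cat > fit.py <<'E'
from h import *
obs=[("top","red",1,(258,235)),("top","yellow",1,(345,236)),("top","blue",1,(254,318)),("top","white",1,(340,321)),
("top","red",2,(199,248)),("top","yellow",2,(328,178)),("top","white",2,(400,308)),("top","blue",2,(270,378)),
("top","red",0,(278,176)),("top","yellow",0,(402,256)),("top","white",0,(320,380)),
("scene","red",1,(400,266)),("scene","yellow",1,(302,293)),("scene","blue",1,(365,192)),("scene","white",1,(272,220)),
("scene","blue",2,(325,153)),("scene","white",2,(210,253)),("scene","yellow",2,(343,342)),("scene","red",0,(404,323)),("scene","white",0,(268,167))]
f=lambda h:np.concatenate([(proj(n,tick(h,k,t))-crop2px(n,uv))[0] for n,k,t,uv in obs])
r=least_squares(f,[.6,0,.8],x_scale=[.01,.01,.1],loss="soft_l1")
print(r.x); print(np.round(f(r.x).reshape(-1,2),1).tolist())
np.save("house.npy",r.x)
h=r.x
for k in AZ: print(k,np.round(kc(h,k,.118),4), np.round(crop2px("top",(0,0)),1))
E
python3 fit.py
```

```text
[ 0.55036698 -0.04429877  0.71786922]
[[-0.7, -0.6], [-1.0, 0.1], [-0.7, 0.0], [-0.6, 0.2], [-0.8, -0.2], [-0.5, 0.0], [-0.7, -0.1], [-1.0, -0.2], [-0.8, -0.0], [-0.8, 0.0], [-0.5, -0.1], [-0.9, 0.0], [-0.8, 0.4], [-0.7, 0.5], [-1.2, 0.2], [-0.8, -0.0], [-0.7, 0.2], [-0.4, 0.0], [-0.6, 0.3], [-0.5, 0.3]]
red [0.6182 0.0149 0.118 ] [264.6 164.6]
blue [0.4912 0.0235 0.118 ] [264.6 164.6]
white [ 0.4826 -0.1035  0.118 ] [264.6 164.6]
yellow [ 0.6096 -0.1121  0.118 ] [264.6 164.6]
```

```bash
cat > ang.py <<'E'
from h import *
import sys
# overlay of bar top-face & estimate of angle via silhouette matching of coloured bar
h=np.load("house.npy")
def mask(img,k):
    hsv=cv2.cvtColor(img,cv2.COLOR_BGR2HSV); H,S,V=[c.astype(int) for c in cv2.split(hsv)]
    return {"red":((H<8)|(H>172))&(S>150)&(V>70),"blue":(abs(H-110)<14)&(S>130)&(V>60),
     "yellow":(abs(H-26)<6)&(S>150)&(V>80),"white":(S<70)&(V>120)}[k]
def sil(n,k,th,shift,L0,L1):
    a=heading(h,k,th); d=np.array([np.cos(a),np.sin(a),0]); e=np.array([-d[1],d[0],0]); c=kc(h,k,0)
    P=[c+d*l+e*w+np.array([0,0,z]) for l in(L0,L1) for w in(-.008,.008) for z in(.094,.134)]
    return cv2.convexHull(((proj(n,P)+shift)).astype(np.float32))
def est(n,img,k):
    c=proj(n,kc(h,k,.114))[0]; x0,y0=(c-30).astype(int)
    big=cv2.resize(img[y0:y0+60,x0:x0+60],None,fx=8,fy=8,interpolation=cv2.INTER_CUBIC)
    m=mask(big,k).astype(np.uint8)
    best=None
    for th in np.arange(-.3,2.3,.02):
      for sx in np.arange(-.5,2,.25):
       for sy in(-.5,0,.5):
        for nose in(.012,):
          p=((sil(n,k,th,np.array([sx if 1 else 0,sy]),-.036,.036-nose)-[x0,y0]+.5)*8-.5)
          t=np.zeros_like(m); cv2.fillConvexPoly(t,np.round(p).astype(np.int32),1)
          iou=(t&m).sum()/max(1,(t|m).sum())
          if best is None or iou>best[0]: best=(iou,th,sx,sy)
    return best
if __name__=="__main__":
    tag=sys.argv[1]
    for n in("top","scene"):
        img=cv2.imread(f"pics/{n}{tag}.png")
        for k in (sys.argv[2:] or AZ): print(n,k,np.round(est(n,img,k),2), "heading %.2f"%heading(h,k,est(n,img,k)[1]))
E
python3 ang.py 0
```

```text
top red [ 0.84  1.14  0.5  -0.5 ] heading 3.72
top blue [ 0.9   0.06  0.5  -0.5 ] heading 6.37
top white [ 0.66  0.82  0.75 -0.5 ] heading 7.18
top yellow [ 0.87  0.14  1.   -0.5 ] heading 3.15
scene red [ 0.9   1.16 -0.25 -0.5 ] heading 3.70
scene blue [ 0.69  0.18  0.   -0.5 ] heading 6.25
scene white [ 0.07  0.68 -0.5  -0.5 ] heading 7.32
scene yellow [ 0.92  0.14  0.5  -0.5 ] heading 3.15
```

```bash
cat > go.py <<'E'
# usage: go.py knob th z [flip]  -> remaining shift in tool axes (cm), rotvec (rad)
from h import *
from cell import read_state
from scipy.spatial.transform import Rotation as R
import sys
h=np.load("house.npy")
def rep(k,th,z,flip=0):
    s=read_state(); T=np.array(s["tool_rot"]); p=np.array(s["tcp_pos"])
    a=heading(h,k,th)+flip*np.pi
    D=np.array([[np.cos(a),np.sin(a),0],[np.sin(a),-np.cos(a),0],[0,0,-1]])
    d=kc(h,k,z)-p
    rv=R.from_matrix(T.T@D).as_rotvec()
    print("t %.2f q"%s["time_s"],np.round(s["q"],2),"w %.3f"%s["width"],"tcp",np.round(p,4),"F",np.round(s["force"],1),"M",np.round(s["moment"],2))
    print("shift in present tool axes cm",np.round(100*T.T@d,2),"| in goal axes",np.round(100*D.T@d,2),"| rotvec",np.round(rv,3))
    x=T[:,0]; th_now=(heading(h,k,0)-np.arctan2(x[1],x[0])+.6)%np.pi-.6
    print("knob angle implied by tool yaw %.3f"%th_now)
if __name__=="__main__": rep(sys.argv[1],float(sys.argv[2]),float(sys.argv[3]),int(sys.argv[4]) if len(sys.argv)>4 else 0)
E
python3 go.py blue .1 .23; python3 go.py blue .1 .23 1
```

```text
t 0.10 q [-0.96  0.5  -0.43  1.55  0.22  1.14 -0.21] w 0.999 tcp [0.2189 0.6114 0.2304] F [ 1.1  0.5 -0.2] M [0.01 0.04 0.04]
shift in present tool axes cm [-45.44 -46.17   0.11] | in goal axes [2.443e+01 6.000e+01 4.000e-02] | rotvec [-1.000e-03  2.000e-03  2.751e+00]
knob angle implied by tool yaw 0.491
t 0.10 q [-0.96  0.5  -0.43  1.55  0.22  1.14 -0.21] w 0.999 tcp [0.2189 0.6114 0.2304] F [ 1.1  0.5 -0.2] M [0.01 0.04 0.04]
shift in present tool axes cm [-45.44 -46.17   0.11] | in goal axes [-2.443e+01 -6.000e+01  4.000e-02] | rotvec [-0.002 -0.    -0.391]
knob angle implied by tool yaw 0.491
```

send_rows:
  plan: "5 -2 -2 0 0 0 0; 5 -3 -3 0 0 0 0; 5 -3.2 -3.3 0 0 0 0; 5 -3.2 -3.3 0 0 0 0; 5 -3.2 -3.3 0 0 0 0; 5 -3.2 -3.3 0 0 0 0; 5 -3.2 -3.3 0 0 0 0; 5 -3.2 -3.3 0 0 0 0"
  grip_force: 60

```text
time_s: 0.9
tcp_pos: [0.3636, 0.2949, 0.2311]
tool_rot: [[-0.941, 0.337, -0.0], [0.337, 0.941, -0.0], [0.0, -0.0, -1.0]]
force: [0.8, 0.5, -0.0]
width: 0.583
```

```bash
python3 go.py blue .1 .18 1
```

```text
t 0.90 q [-0.43  0.16 -0.33  1.99  0.06  1.    0.43] w 0.583 tcp [0.3636 0.2949 0.2311] F [ 0.8  0.5 -0. ] M [-0.   -0.04  0.06]
shift in present tool axes cm [-21.16 -21.25   5.12] | in goal axes [-11.46 -27.71   5.11] | rotvec [-0.    -0.    -0.391]
knob angle implied by tool yaw 0.491
```

send_rows:
  plan: "5 -2.6 -2.6 0 0 0 0; 5 -3.2 -3.2 0 0 0 0; 5 -3.2 -3.2 0 0 0 0; 5 -3.2 -3.2 0 0 0 0; 5 -3.2 -3.2 0 0 0 0; 5 -3.2 -3.2 0 0 0 -0.1; 5 0 0 2.5 0 0 -0.14; 5 0 0 2.5 0 0 -0.14"

```text
time_s: 1.7
tcp_pos: [0.4768, 0.0572, 0.1811]
tool_rot: [[-0.999, -0.038, 0.002], [-0.038, 0.999, -0.0], [-0.002, -0.0, -1.0]]
force: [0.0, 1.0, -1.0]
width: 0.583
```

```bash
python3 go.py blue .1 .10 1
python3 - <<'E'
from cell import *
import cv2
for n in("scene","top"): cv2.imwrite(f"pics/{n}1.png",get_image(n)[:,:,::-1])
a=cv2.imread("pics/scene1.png")[165:335,200:395]
cv2.imwrite("pics/scene1c.png",cv2.resize(a,None,fx=4,fy=4,interpolation=cv2.INTER_CUBIC)[:600,:780])
E
```

```text
t 1.70 q [-0.04  0.23 -0.15  2.02  0.05  0.88  1.39] w 0.583 tcp [0.4768 0.0572 0.1811] F [ 0.  1. -1.] M [ 0.02  0.03 -0.07]
shift in present tool axes cm [-1.29 -3.43  8.11] | in goal axes [-1.27 -3.44  8.11] | rotvec [-0.     0.002 -0.009]
knob angle implied by tool yaw 0.109
```

View pics/scene1c.png

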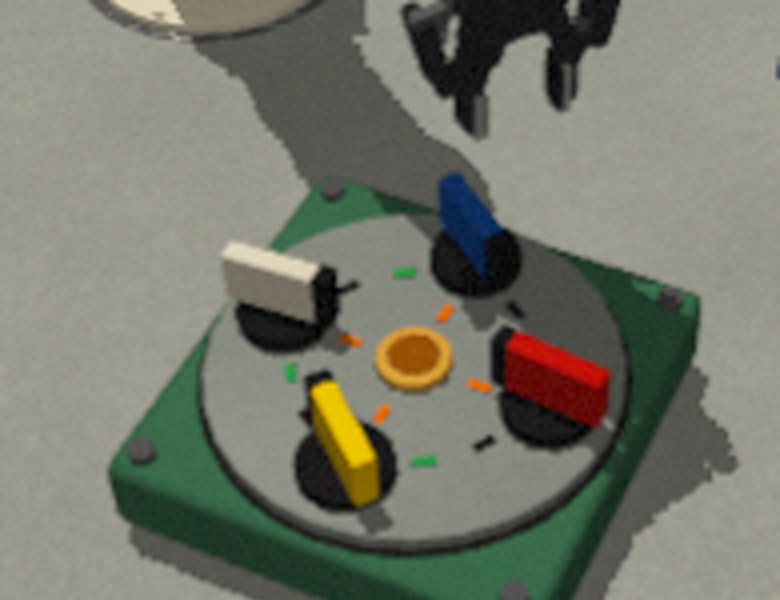

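Scene view: the open fingers are above and behind the blue knob (475,130 / 565,100) and the bar is at (470,225). Next I move over it and descend.

send_rows:
  plan: "5 -0.65 -1.7 0 0 0 -0.01; 5 -0.62 -1.74 0 0 0 0; 5 0 0 2 0 0 0; 5 0 0 2.5 0 0 0; 5 0 0 2.5 0 0 0; 5 0 0 1.1 0 0 0; 5 0 0 0 0 0 0; 1 0 0 0 0 0 0"

```text
time_s: 2.6
tcp_pos: [0.4905, 0.0256, 0.1012]
tool_rot: [[-0.999, -0.045, 0.001], [-0.045, 0.999, 0.0], [-0.001, 0.0, -1.0]]
force: [0.0, 0.1, 0.6]
width: 0.432
```

```bash
python3 go.py blue .1 .10 1
python3 - <<'E'
from cell import *
import cv2
for n in("scene","top"): cv2.imwrite(f"pics/{n}2.png",get_image(n)[:,:,::-1])
a=cv2.imread("pics/scene2.png")[165:315,200:395]
cv2.imwrite("pics/scene2c.png",cv2.resize(a,None,fx=4,fy=4,interpolation=cv2.INTER_CUBIC)[:600,:780])
E
```

```text
t 2.60 q [-0.    0.38 -0.12  2.06  0.07  0.71  1.45] w 0.432 tcp [0.4905 0.0256 0.1012] F [0.  0.1 0.6] M [0.05 0.   0.04]
shift in present tool axes cm [-0.05 -0.21  0.12] | in goal axes [-0.05 -0.21  0.12] | rotvec [ 0.     0.001 -0.002]
knob angle implied by tool yaw 0.102
```

View pics/scene2c.png

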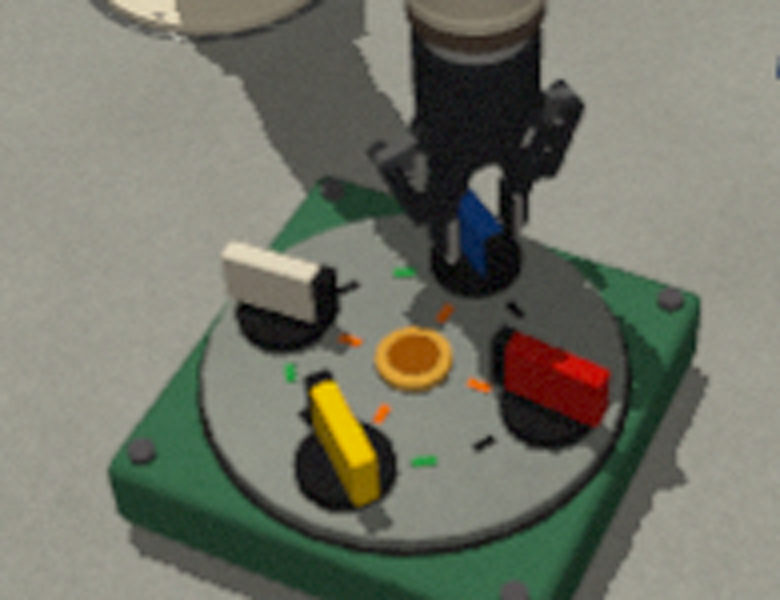

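The fingers straddle the blue bar (450,245 / 515,210). Now I close on it.

send_rows:
  plan: "1 0 -0.1 0 0 0 0; 1 0 0 0 0 0 0; 1 0 0 0 0 0 0; 1 0 0 0 0 0 0; 1 0 0 0 0 0 0; 1 0 0 0 0 0 0; 1 0 0 0 0 0 0.03; 1 0 0 0 0 0 0.1"

```text
time_s: 3.5
tcp_pos: [0.491, 0.0227, 0.102]
tool_rot: [[-0.996, 0.087, 0.002], [0.087, 0.996, -0.001], [-0.002, -0.001, -1.0]]
force: [-1.3, -4.9, 6.0]
width: 0.179
```

```bash
python3 go.py blue 1 .10 1
```

```text
t 3.50 q [-0.03  0.37 -0.09  2.06  0.05  0.71  1.33] w 0.179 tcp [0.491  0.0227 0.102 ] F [-1.3 -4.9  6. ] M [-0.93  0.3   0.15]
shift in present tool axes cm [-0.01  0.08  0.2 ] | in goal axes [0.05 0.07 0.2 ] | rotvec [-0.     0.003  0.766]
knob angle implied by tool yaw 0.234
```

send_rows:
  plan: "1 0 0 0 0 0 0.12; 1 0 0 0 0 0 0.13; 1 0 0 0 0 0 0.13; 1 0 0 0 0 0 0.13; 1 0 0 0 0 0 0.13; 1 0 0 0 0 0 0.1; 1 0 0 0 0 0 0.02; 1 0 0 0 0 0 0"

```text
time_s: 4.3
tcp_pos: [0.491, 0.023, 0.102]
tool_rot: [[-0.663, 0.748, 0.003], [0.748, 0.663, -0.001], [-0.002, 0.001, -1.0]]
force: [-1.6, -4.2, 4.8]
width: 0.176
```

```bash
python3 go.py blue 1 .10 1
python3 - <<'E'
from cell import *
import cv2
for n in("scene","top"): cv2.imwrite(f"pics/{n}3.png",get_image(n)[:,:,::-1])
a=cv2.imread("pics/scene3.png")[165:315,200:395]
cv2.imwrite("pics/scene3c.png",cv2.resize(a,None,fx=4,fy=4,interpolation=cv2.INTER_CUBIC)[:600,:780])
E
```

```text
t 4.30 q [-0.17  0.37  0.08  2.06 -0.04  0.71  0.66] w 0.176 tcp [0.491 0.023 0.102] F [-1.6 -4.2  4.8] M [-0.91  0.31 -0.11]
shift in present tool axes cm [0.03 0.04 0.2 ] | in goal axes [0.03 0.04 0.2 ] | rotvec [0.001 0.002 0.007]
knob angle implied by tool yaw 0.993
```

View pics/scene3c.png

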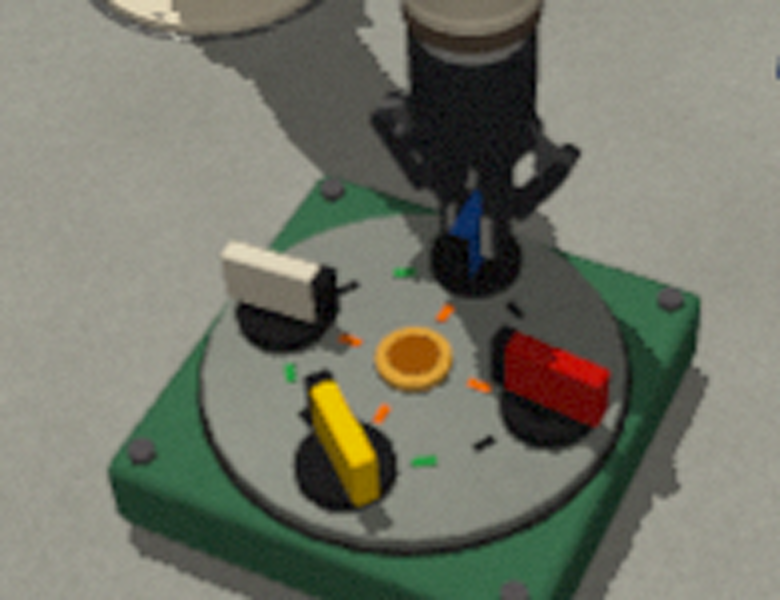

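The blue bar turned with the gripper and points to the orange tick. Release and rise.

send_rows:
  plan: "5 0 0 0 0 0 0; 5 0 0 0 0 0 0; 5 0 0 0 0 0 0; 5 0 0 -1 0 0 0; 5 0 0 -2.5 0 0 0; 5 0 0 -3 0 0 0; 5 0 0 -1.5 0 0 0; 5 0 0 0 0 0 0"

```text
time_s: 5.2
tcp_pos: [0.492, 0.0246, 0.1833]
tool_rot: [[-0.665, 0.747, 0.005], [0.747, 0.665, 0.001], [-0.003, 0.005, -1.0]]
force: [0.8, -0.1, -0.1]
width: 0.587
```

```bash
python3 go.py yellow .14 .18
python3 - <<'E'
from cell import *
import cv2
for n in("scene","top"): cv2.imwrite(f"pics/{n}4.png",get_image(n)[:,:,::-1])
a=cv2.imread("pics/scene4.png")[165:315,200:395]
cv2.imwrite("pics/scene4c.png",cv2.resize(a,None,fx=4,fy=4,interpolation=cv2.INTER_CUBIC)[:600,:780])
E
```

```text
t 5.20 q [-0.18  0.24  0.09  2.   -0.03  0.89  0.65] w 0.587 tcp [0.492  0.0246 0.1833] F [ 0.8 -0.1 -0.1] M [ 0.03  0.04 -0.  ]
shift in present tool axes cm [-18.03  -0.3    0.38] | in goal axes [-11.66 -13.76   0.33] | rotvec [ 0.003  0.005 -0.851]
knob angle implied by tool yaw 0.991
```

View pics/scene4c.png

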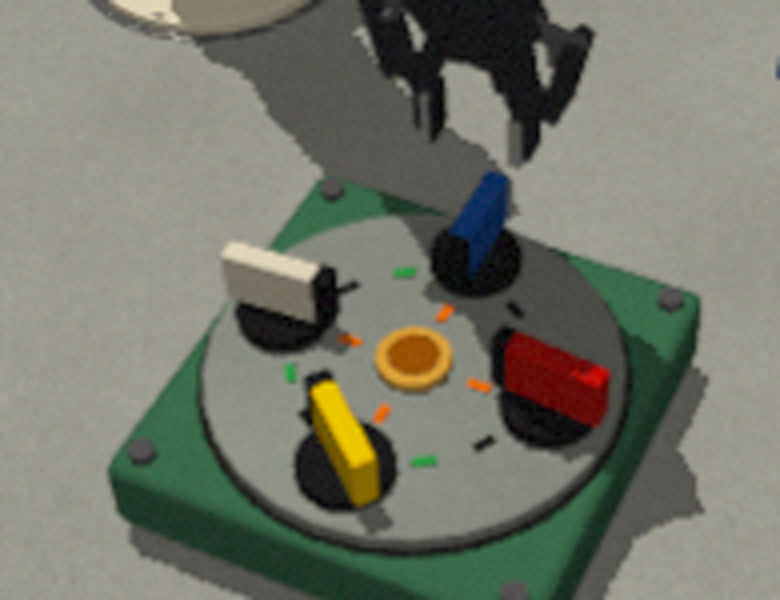

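```bash
python3 ang.py 4 blue
python3 - <<'E'
import cv2
a=cv2.imread("pics/scene4.png")[195:255,290:350]
b=cv2.imread("pics/top4.png")[165:310,265:415]
cv2.imwrite("pics/b4.png",cv2.hconcat([cv2.resize(a,(400,400),interpolation=3),cv2.resize(b,(400,400),interpolation=3)]))
E
```

```text
top blue [ 0.  -0.3 -0.5 -0.5] heading 6.73
scene blue [ 0.67  0.86  1.25 -0.5 ] heading 5.57
```

View pics/b4.png

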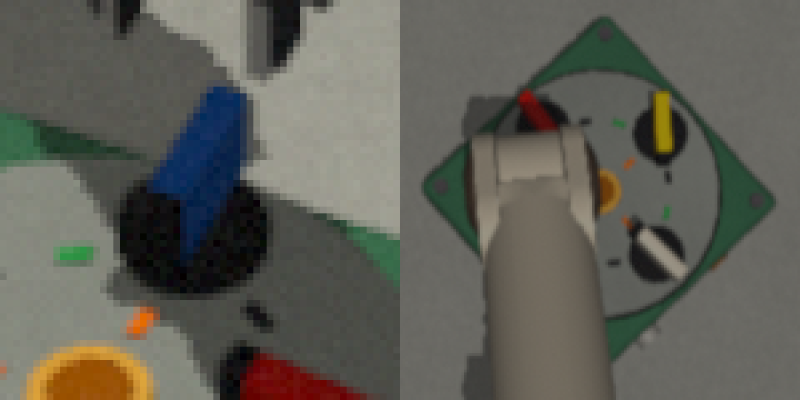

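send_rows:
  plan: "5 -4.5 0 0 0 0 0; 5 -4.5 0 0 0 0 0; 5 -4.5 -0.1 0.2 0 0 0; 5 -4.5 -0.2 0 0 0 -0.14; 5 0 0 0 0 0 -0.14; 5 0 0 0 0 0 -0.14; 5 0 0 0 0 0 -0.14; 5 0 0 0 0 0 -0.14"

```text
time_s: 6.1
tcp_pos: [0.6061, -0.1121, 0.1762]
tool_rot: [[-0.99, 0.138, -0.003], [0.138, 0.99, 0.001], [0.004, 0.0, -1.0]]
force: [0.9, 0.0, 0.2]
width: 0.583
```

```bash
python3 go.py yellow .14 .10
python3 - <<'E'
from cell import *
import cv2
for n in("scene","top"): cv2.imwrite(f"pics/{n}5.png",get_image(n)[:,:,::-1])
a=cv2.imread("pics/scene5.png")[165:305,220:360]
b=cv2.imread("pics/top5.png")[225:285,285:345]
cv2.imwrite("pics/b5.png",cv2.hconcat([cv2.resize(a,(400,400),interpolation=2),cv2.resize(b,(400,400),interpolation=2)]))
E
python3 ang.py 5 blue
```

```text
t 6.10 q [ 0.14  0.47 -0.01  1.7   0.    0.98  1.57] w 0.583 tcp [ 0.6061 -0.1121  0.1762] F [0.9 0.  0.2] M [-0.04 -0.01 -0.05]
shift in present tool axes cm [-0.37  0.04  7.62] | in goal axes [-0.34 -0.    7.62] | rotvec [ 0.    -0.004 -0.145]
knob angle implied by tool yaw 0.285
top blue [ 0.91  1.    1.   -0.5 ] heading 5.43
scene blue [ 0.66  0.86  1.   -0.5 ] heading 5.57
```

View pics/b5.png

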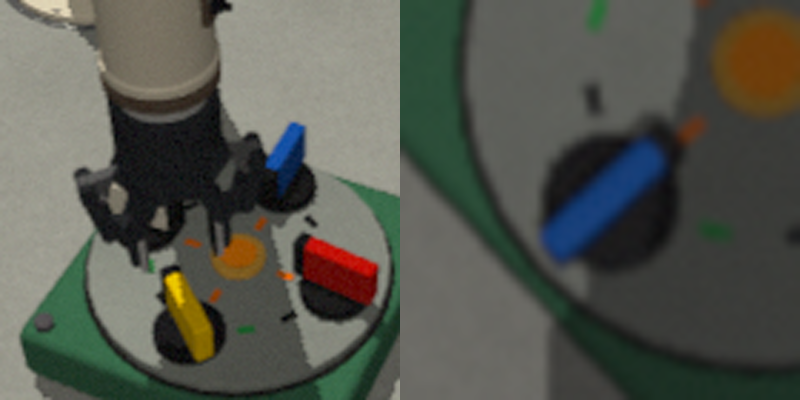

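In the top view the blue bar points straight at the orange tick, and the fit gives 1.00. Now yellow.

send_rows:
  plan: "5 -0.2 0 0 0 0 -0.13; 5 -0.14 0 1 0 0 -0.01; 5 0 0 2 0 0 0; 5 0 0 2.5 0 0 0; 5 0 0 2 0 0 0; 5 0 0 0 0 0 0; 1 0 0 0 0 0 0; 1 0 0 0 0 0 0"

```text
time_s: 7.0
tcp_pos: [0.6114, -0.1126, 0.1041]
tool_rot: [[-1.0, 0.005, 0.001], [0.005, 1.0, -0.0], [-0.001, -0.0, -1.0]]
force: [-0.0, -0.1, -0.1]
width: 0.254
```

```bash
python3 go.py yellow .14 .10
```

```text
t 7.00 q [ 0.16  0.56 -0.03  1.74  0.02  0.85  1.69] w 0.254 tcp [ 0.6114 -0.1126  0.1041] F [-0.  -0.1 -0.1] M [-0.02 -0.03  0.  ]
shift in present tool axes cm [0.19 0.05 0.41] | in goal axes [0.19 0.05 0.41] | rotvec [-0.     0.001 -0.012]
knob angle implied by tool yaw 0.152
```

send_rows:
  plan: "1 0.15 0.05 0.2 0 0 0; 1 0 0 0 0 0 0; 1 0 0 0 0 0 0; 1 0 0 0 0 0 0; 1 0 0 0 0 0 0; 1 0 0 0 0 0 0; 1 0 0 0 0 0 0.05; 1 0 0 0 0 0 0.12"

```text
time_s: 7.8
tcp_pos: [0.6115, -0.1132, 0.1043]
tool_rot: [[-0.984, 0.177, 0.006], [0.177, 0.984, -0.001], [-0.006, -0.0, -1.0]]
force: [-0.3, -1.5, 5.7]
width: 0.181
```

```bash
python3 go.py yellow 1 .10
```

```text
t 7.80 q [ 0.13  0.56  0.01  1.74 -0.01  0.84  1.54] w 0.181 tcp [ 0.6115 -0.1132  0.1043] F [-0.3 -1.5  5.7] M [-0.39  0.13  0.2 ]
shift in present tool axes cm [0.22 0.07 0.43] | in goal axes [ 0.21 -0.08  0.43] | rotvec [0.002 0.006 0.675]
knob angle implied by tool yaw 0.325
```

send_rows:
  plan: "1 0 0 0 0 0 0.12; 1 0 0 0 0 0 0.13; 1 0 0 0 0 0 0.13; 1 0 0 0 0 0 0.13; 1 0 0 0 0 0 0.13; 1 0 0 0 0 0 0.04; 1 0 0 0 0 0 0; 1 0 0 0 0 0 0"

```text
time_s: 8.6
tcp_pos: [0.611, -0.1141, 0.1042]
tool_rot: [[-0.655, 0.755, 0.005], [0.755, 0.655, -0.002], [-0.005, 0.002, -1.0]]
force: [-0.5, -2.6, 7.6]
width: 0.176
```

```bash
python3 go.py yellow 1 .10;python3 go.py red 1.12 .18; python3 go.py red 1.12 .18 1
```

```text
t 8.60 q [ 0.01  0.56  0.17  1.75 -0.12  0.84  0.95] w 0.176 tcp [ 0.611  -0.1141  0.1042] F [-0.5 -2.6  7.6] M [-0.68  0.42 -0.15]
shift in present tool axes cm [0.25 0.02 0.42] | in goal axes [0.24 0.02 0.42] | rotvec [ 0.002  0.005 -0.003]
knob angle implied by tool yaw 1.003
t 8.60 q [ 0.01  0.56  0.17  1.75 -0.12  0.84  0.95] w 0.176 tcp [ 0.611  -0.1141  0.1042] F [-0.5 -2.6  7.6] M [-0.68  0.42 -0.15]
shift in present tool axes cm [ 9.24  9.01 -7.6 ] | in goal axes [-7.85 10.26 -7.58] | rotvec [-0.002  0.005 -1.454]
knob angle implied by tool yaw -0.568
t 8.60 q [ 0.01  0.56  0.17  1.75 -0.12  0.84  0.95] w 0.176 tcp [ 0.611  -0.1141  0.1042] F [-0.5 -2.6  7.6] M [-0.68  0.42 -0.15]
shift in present tool axes cm [ 9.24  9.01 -7.6 ] | in goal axes [  7.85 -10.26  -7.58] | rotvec [0.006 0.002 1.688]
knob angle implied by tool yaw -0.568
```

send_rows:
  plan: "5 0 0 0 0 0 0; 5 0 0 0 0 0 0; 5 0 0 0 0 0 0; 5 0 0 -1 0 0 0; 5 0 0 -2.5 0 0 0; 5 0 0 -3 0 0 0; 5 0 0 -1.2 0 0 0; 5 1 1 0 0 0 0"

```text
time_s: 9.4
tcp_pos: [0.6116, -0.1005, 0.181]
tool_rot: [[-0.654, 0.756, 0.005], [0.756, 0.654, -0.002], [-0.005, 0.002, -1.0]]
force: [0.4, -0.9, -0.1]
width: 0.586
```

send_rows:
  plan: "5 2.7 2.7 0 0 0 0; 5 2.7 2.7 0 0 0 0; 5 2.7 2.5 0 0 0 0.14; 5 0 0 0 0 0 0.145; 5 0 0 0 0 0 0.145; 5 0 0 0 0 0 0.145; 5 0 0 0 0 0 0.145; 5 0 0 0 0 0 0.145"

```text
time_s: 10.2
tcp_pos: [0.6152, 0.0167, 0.1765]
tool_rot: [[0.152, 0.988, -0.003], [0.988, -0.152, 0.0], [-0.0, -0.003, -1.0]]
force: [-0.7, -0.2, 0.1]
width: 0.582
```

```bash
python3 go.py red 1.12 .16 1
python3 - <<'E'
from cell import *
import cv2
for n in("scene","top"): cv2.imwrite(f"pics/{n}6.png",get_image(n)[:,:,::-1])
a=cv2.imread("pics/scene6.png")[165:305,240:380]
b=cv2.imread("pics/top6.png")[165:310,265:410]
cv2.imwrite("pics/b6.png",cv2.hconcat([cv2.resize(a,(400,400),interpolation=2),cv2.resize(b,(400,400),interpolation=2)]))
E
python3 ang.py 6
```

```text
t 10.20 q [-0.33  0.48  0.35  1.71 -0.19  0.99 -0.07] w 0.582 tcp [0.6152 0.0167 0.1765] F [-0.7 -0.2  0.1] M [ 0.01 -0.07 -0.05]
shift in present tool axes cm [-0.14  0.33  1.65] | in goal axes [0.14 0.32 1.65] | rotvec [-0.003  0.001  0.82 ]
knob angle implied by tool yaw 0.300
top red [ 0.  -0.3 -0.5 -0.5] heading 5.16
top blue [ 0.  -0.3 -0.5 -0.5] heading 6.73
top white [ 0.63  0.82  0.75 -0.5 ] heading 7.18
top yellow [0.88 0.98 0.5  0.  ] heading 2.31
scene red [ 0.91  1.14  0.   -0.5 ] heading 3.72
scene blue [ 0.68  0.88  1.   -0.5 ] heading 5.55
scene white [ 0.08  0.68 -0.5  -0.5 ] heading 7.32
scene yellow [ 0.9  1.   1.  -0.5] heading 2.29
```

View pics/b6.png

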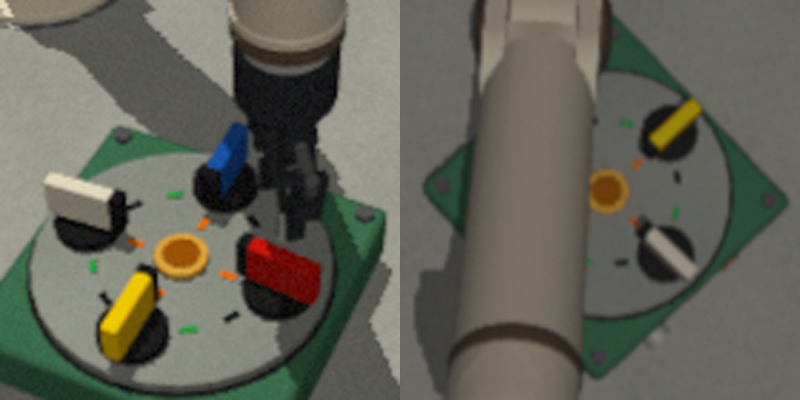

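Yellow points at its orange tick (fit 0.98 to 1.00). Now red.

send_rows:
  plan: "5 -0.1 0.3 0 0 0 0.14; 5 0 0 0 0 0 0.14; 5 0 0 0 0 0 0.14; 5 0 0 0 0 0 0.14; 5 0 0 0 0 0 0.14; 5 0 0 0 0 0 0.1; 5 0 0 0.6 0 0 0.01; 5 0 0 1 0 0 0"

```text
time_s: 11.1
tcp_pos: [0.6193, 0.0143, 0.1616]
tool_rot: [[0.815, 0.579, 0.0], [0.579, -0.815, 0.0], [0.0, -0.0, -1.0]]
force: [-0.5, 0.2, -0.1]
width: 0.587
```

```bash
python3 go.py red 1.11 .102 1
```

```text
t 11.10 q [-0.45  0.53  0.52  1.72 -0.31  0.97 -0.77] w 0.587 tcp [0.6193 0.0143 0.1616] F [-0.5  0.2 -0.1] M [-0.04  0.    0.  ]
shift in present tool axes cm [-0.06 -0.11  5.96] | in goal axes [-0.06 -0.11  5.96] | rotvec [-0.   -0.    0.01]
knob angle implied by tool yaw 1.100
```

send_rows:
  plan: "5 0 -0.1 1.5 0 0 0; 5 0 0 2 0 0 0; 5 0 0 1.7 0 0 0; 5 0 0 0.2 0 0 0; 1 0 0 0 0 0 0; 1 0 0 0 0 0 0; 1 0 0 0 0 0 0; 1 0 0 0 0 0 0"

```text
time_s: 11.9
tcp_pos: [0.6192, 0.0146, 0.1092]
tool_rot: [[0.818, 0.575, 0.001], [0.575, -0.818, 0.0], [0.001, 0.0, -1.0]]
force: [0.0, 0.0, 2.0]
width: 0.175
```

```bash
python3 go.py red 2.0 .102 1
```

```text
t 11.90 q [-0.43  0.6   0.49  1.75 -0.35  0.88 -0.74] w 0.175 tcp [0.6192 0.0146 0.1092] F [0. 0. 2.] M [ 0.03  0.24 -0.04]
shift in present tool axes cm [-0.07 -0.09  0.72] | in goal axes [-0.11  0.    0.72] | rotvec [-0.    -0.001  0.895]
knob angle implied by tool yaw 1.105
```

send_rows:
  plan: "1 0 0 0 0 0 0.1; 1 0 0 0 0 0 0.13; 1 0 0 0 0 0 0.13; 1 0 0 0 0 0 0.13; 1 0 0 0 0 0 0.13; 1 0 0 0 0 0 0.12; 1 0 0 0 0 0 0.1; 1 0 0 0 0 0 0.03"

```text
time_s: 12.7
tcp_pos: [0.6193, 0.0139, 0.1092]
tool_rot: [[0.967, -0.256, 0.001], [-0.256, -0.967, -0.001], [0.002, 0.0, -1.0]]
force: [-1.9, -1.9, 4.6]
width: 0.176
```

```bash
python3 go.py red 2.0 .102 1
```

```text
t 12.70 q [-0.57  0.65  0.7   1.76 -0.51  0.92 -1.48] w 0.176 tcp [0.6193 0.0139 0.1092] F [-1.9 -1.9  4.6] M [-0.38  0.26  0.12]
shift in present tool axes cm [-0.14 -0.07  0.72] | in goal axes [-0.14 -0.07  0.72] | rotvec [ 0.    -0.002  0.023]
knob angle implied by tool yaw 1.977
```

send_rows:
  plan: "1 0 0 0 0 0 0.03; 1 0 0 0 0 0 0.02; 1 0 0 0 0 0 0.02; 1 0 0 0 0 0 0.02; 1 0 0 0 0 0 0.02; 1 0 0 0 0 0 0; 1 0 0 0 0 0 0; 1 0 0 0 0 0 0"

```text
time_s: 13.5
tcp_pos: [0.6193, 0.0139, 0.1093]
tool_rot: [[0.936, -0.352, 0.001], [-0.352, -0.936, -0.002], [0.002, 0.002, -1.0]]
force: [-1.6, -3.0, 6.7]
width: 0.174
```

```bash
python3 go.py red 2.0 .102 1
```

```text
t 13.50 q [-0.59  0.66  0.73  1.76 -0.53  0.93 -1.57] w 0.174 tcp [0.6193 0.0139 0.1093] F [-1.6 -3.   6.7] M [-0.67  0.45  2.35]
shift in present tool axes cm [-0.14 -0.06  0.73] | in goal axes [-0.14 -0.07  0.73] | rotvec [ 0.002 -0.001 -0.077]
knob angle implied by tool yaw 2.077
```

send_rows:
  plan: "5 0 0 0 0 0 0; 5 0 0 0 0 0 0; 5 0 0 0 0 0 0; 5 0 0 -1 0 0 0; 5 0 0 -2.5 0 0 0; 5 0 0 -2.5 0 0 0; 5 0 0 -1 0 0 0; 5 0 0 0 0 0 0"

```text
time_s: 14.3
tcp_pos: [0.6199, 0.0144, 0.1802]
tool_rot: [[0.933, -0.359, 0.003], [-0.359, -0.933, 0.001], [0.003, -0.002, -1.0]]
force: [-0.5, 0.3, -0.3]
width: 0.585
```

```bash
python3 go.py white .9 .18; python3 go.py white .9 .18 1
```

```text
t 14.30 q [-0.63  0.58  0.79  1.71 -0.47  1.04 -1.62] w 0.585 tcp [0.6199 0.0144 0.1802] F [-0.5  0.3 -0.3] M [-0.05  0.   -0.03]
shift in present tool axes cm [-8.58 15.94 -0.04] | in goal axes [-18.    -1.96   0.02] | rotvec [ 0.    -0.004 -1.185]
knob angle implied by tool yaw 2.085
t 14.30 q [-0.63  0.58  0.79  1.71 -0.47  1.04 -1.62] w 0.585 tcp [0.6199 0.0144 0.1802] F [-0.5  0.3 -0.3] M [-0.05  0.   -0.03]
shift in present tool axes cm [-8.58 15.94 -0.04] | in goal axes [18.    1.96  0.02] | rotvec [-0.004 -0.     1.956]
knob angle implied by tool yaw 2.085
```

send_rows:
  plan: "5 -2.15 4 0 0 0 0; 5 -2.15 4 0 0 0 0; 5 -2.15 4 0 0 0 0; 5 -2.15 4 0 0 0 -0.13; 5 0 0 0 0 0 -0.14; 5 0 0 0 0 0 -0.14; 5 0 0 0 0 0 -0.14; 5 0 0 0 0 0 -0.14"

```text
time_s: 15.1
tcp_pos: [0.4801, -0.1036, 0.1773]
tool_rot: [[0.946, 0.323, -0.002], [0.323, -0.946, 0.0], [-0.001, -0.001, -1.0]]
force: [0.6, 0.2, -0.2]
width: 0.585
```

```bash
python3 go.py white .9 .15;  python3 - <<'E'
from cell import *
import cv2
for n in("scene","top"): cv2.imwrite(f"pics/{n}7.png",get_image(n)[:,:,::-1])
a=cv2.imread("pics/scene7.png")[165:305,240:380]
b=cv2.imread("pics/top7.png")[165:310,265:410]
cv2.imwrite("pics/b7.png",cv2.hconcat([cv2.resize(a,(400,400),interpolation=2),cv2.resize(b,(400,400),interpolation=2)]))
E
python3 ang.py 7 red blue yellow
```

```text
t 15.10 q [-0.46  0.31  0.73  2.02 -0.27  0.9  -0.83] w 0.585 tcp [ 0.4801 -0.1036  0.1773] F [ 0.6  0.2 -0.2] M [0.04 0.02 0.01]
shift in present tool axes cm [0.24 0.07 2.73] | in goal axes [0.18 0.17 2.73] | rotvec [-0.001  0.001 -0.489]
knob angle implied by tool yaw 1.389
top red [0.86 2.   0.25 0.5 ] heading 2.86
top blue [ 0.79  0.92  0.25 -0.5 ] heading 5.51
top yellow [ 0.51  0.94  1.25 -0.5 ] heading 2.35
scene red [ 0.88  2.    0.5  -0.5 ] heading 2.86
scene blue [ 0.68  0.86  1.25 -0.5 ] heading 5.57
scene yellow [ 0.91  0.98  1.   -0.5 ] heading 2.31
```

View pics/b7.png

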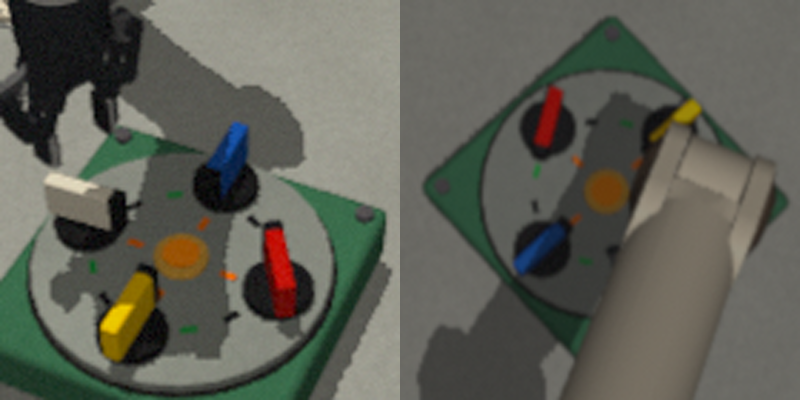

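Red sits at its green tick (fit 2.00), and blue and yellow are unchanged. Now white.

send_rows:
  plan: "5 0.2 0 0 0 0 -0.14; 5 0 0 0.5 0 0 -0.14; 5 0 0 1 0 0 -0.14; 5 0.1 0.1 1.2 0 0 -0.07; 5 0 0 0 0 0 0; 5 0 0 0 0 0 0; 5 0 0 0 0 0 0; 5 0 0 0 0 0 0"

```text
time_s: 16.0
tcp_pos: [0.4846, -0.1035, 0.1517]
tool_rot: [[0.689, 0.725, 0.001], [0.725, -0.689, -0.0], [0.0, 0.0, -1.0]]
force: [0.7, 0.7, 0.5]
width: 0.581
```

```bash
python3 go.py white .9 .102
```

```text
t 16.00 q [-0.35  0.34  0.6   2.03 -0.26  0.84 -0.36] w 0.581 tcp [ 0.4846 -0.1035  0.1517] F [0.7 0.7 0.5] M [-0.05  0.03 -0.04]
shift in present tool axes cm [-0.14 -0.14  4.97] | in goal axes [-0.14 -0.14  4.97] | rotvec [ 0.    -0.    -0.007]
knob angle implied by tool yaw 0.907
```

send_rows:
  plan: "5 -0.15 -0.15 1 0 0 0; 5 0 0 2 0 0 0; 5 0 0 1.8 0 0 0; 5 0 0 0.2 0 0 0; 1 0 0 0 0 0 0; 1 0 0 0 0 0 0; 1 0 0 0 0 0 0; 1 0 0 0 0 0 0"

```text
time_s: 16.8
tcp_pos: [0.4832, -0.1041, 0.1022]
tool_rot: [[0.688, 0.726, 0.002], [0.726, -0.688, -0.001], [0.001, 0.002, -1.0]]
force: [1.6, -2.2, 1.8]
width: 0.183
```

```bash
python3 go.py white 2 .102
```

```text
t 16.80 q [-0.31  0.42  0.56  2.07 -0.33  0.73 -0.3 ] w 0.183 tcp [ 0.4832 -0.1041  0.1022] F [ 1.6 -2.2  1.8] M [-0.38 -0.1   0.08]
shift in present tool axes cm [ 0.   -0.09  0.02] | in goal axes [-0.08 -0.04  0.02] | rotvec [ 1.000e-03 -2.000e-03  1.095e+00]
knob angle implied by tool yaw 0.905
```

send_rows:
  plan: "1 0 0 0 0 0 0.1; 1 0 0 0 0 0 0.13; 1 0 0 0 0 0 0.13; 1 0 0 0 0 0 0.13; 1 0 0 0 0 0 0.13; 1 0 0 0 0 0 0.13; 1 0 0 0 0 0 0.13; 1 0 0 0 0 0 0.1"

```text
time_s: 17.6
tcp_pos: [0.4834, -0.1045, 0.1022]
tool_rot: [[0.985, -0.171, 0.003], [-0.171, -0.985, -0.001], [0.003, 0.001, -1.0]]
force: [1.6, -3.3, 1.1]
width: 0.177
```

send_rows:
  plan: "1 0 0 0 0 0 0.08; 1 0 0 0 0 0 0.03; 1 0 0 0 0 0 0.03; 1 0 0 0 0 0 0.03; 1 0 0 0 0 0 0.03; 1 0 0 0 0 0 0; 1 0 0 0 0 0 0; 1 0 0 0 0 0 0"

```text
time_s: 18.4
tcp_pos: [0.4837, -0.1046, 0.1022]
tool_rot: [[0.936, -0.351, 0.002], [-0.351, -0.936, -0.003], [0.003, 0.002, -1.0]]
force: [1.1, -6.9, 4.7]
width: 0.182
```

```bash
python3 go.py white 2 .102
```

```text
t 18.40 q [-0.53  0.51  0.85  2.07 -0.54  0.79 -1.27] w 0.182 tcp [ 0.4837 -0.1046  0.1022] F [ 1.1 -6.9  4.7] M [-1.26 -0.3   2.69]
shift in present tool axes cm [-0.14 -0.07  0.02] | in goal axes [-0.14 -0.08  0.02] | rotvec [ 0.002 -0.003 -0.076]
knob angle implied by tool yaw 2.076
```

At the stop (moment 2.7 N m). Release and rise.

send_rows:
  plan: "5 0 0 0 0 0 0; 5 0 0 0 0 0 0; 5 0 0 0 0 0 0; 5 0 0 -1 0 0 0; 5 0 0 -2.5 0 0 0; 5 0 0 -3 0 0 0; 5 0 0 -1.5 0 0 0; 5 0 0 0 0 0 0"

```text
time_s: 19.2
tcp_pos: [0.4837, -0.1035, 0.1833]
tool_rot: [[0.933, -0.359, 0.004], [-0.359, -0.933, 0.001], [0.004, -0.002, -1.0]]
force: [-0.5, 0.3, 0.4]
width: 0.585
```

```bash
python3 go.py blue 1 .18; python3 go.py blue 1 .18 1
```

```text
t 19.20 q [-0.65  0.38  0.98  2.02 -0.4   0.94 -1.4 ] w 0.585 tcp [ 0.4837 -0.1035  0.1833] F [-0.5  0.3  0.4] M [ 0.02 -0.01 -0.01]
shift in present tool axes cm [ -3.86 -12.12   0.35] | in goal axes [-9.08 -8.92  0.33] | rotvec [-0.003 -0.003  0.486]
knob angle implied by tool yaw 0.514
t 19.20 q [-0.65  0.38  0.98  2.02 -0.4   0.94 -1.4 ] w 0.585 tcp [ 0.4837 -0.1035  0.1833] F [-0.5  0.3  0.4] M [ 0.02 -0.01 -0.01]
shift in present tool axes cm [ -3.86 -12.12   0.35] | in goal axes [9.08 8.92 0.33] | rotvec [ 0.004 -0.004 -2.656]
knob angle implied by tool yaw 0.514
```

send_rows:
  plan: "5 -1.3 -4 0 0 0 0; 5 -1.3 -4 0 0 0 0; 5 -1.26 -4.1 0 0 0 -0.14; 5 0 0 0 0 0 -0.148; 5 0 0 0 0 0 -0.148; 5 0 0 0 0 0 -0.148; 5 0 0 0 0 0 -0.148; 5 0 0 0 0 0 -0.148"

```text
time_s: 20.0
tcp_pos: [0.4886, 0.0236, 0.1802]
tool_rot: [[0.868, 0.496, -0.002], [0.496, -0.868, -0.0], [-0.002, -0.001, -1.0]]
force: [-0.0, 0.2, -0.1]
width: 0.585
```

send_rows:
  plan: "5 0 0 0 0 0 -0.148; 5 0 0 0 0 0 -0.148; 5 0 0 0 0 0 -0.148; 5 0 0 0 0 0 -0.148; 5 0 0 0 0 0 -0.148; 5 0 0 0 0 0 -0.148; 5 0 0 0 0 0 -0.148; 5 0 0 0 0 0 -0.148"

```text
time_s: 20.8
tcp_pos: [0.4885, 0.0236, 0.1801]
tool_rot: [[-0.132, 0.991, -0.002], [0.991, 0.132, 0.0], [0.0, -0.002, -1.0]]
force: [0.4, -0.6, 0.8]
width: 0.585
```

```bash
python3 go.py blue 1 .15 1;  python3 - <<'E'
from cell import *
import cv2
for n in("scene","top"): cv2.imwrite(f"pics/{n}8.png",get_image(n)[:,:,::-1])
a=cv2.imread("pics/scene8.png")[165:305,240:380]
b=cv2.imread("pics/top8.png")[165:310,265:410]
cv2.imwrite("pics/b8.png",cv2.hconcat([cv2.resize(a,(400,400),interpolation=2),cv2.resize(b,(400,400),interpolation=2)]))
E
python3 ang.py 8 white
```

```text
t 20.80 q [-0.55  0.27  0.52  2.02 -0.17  0.89  0.2 ] w 0.585 tcp [0.4885 0.0236 0.1801] F [ 0.4 -0.6  0.8] M [-0.05  0.01  0.01]
shift in present tool axes cm [-0.04  0.27  3.01] | in goal axes [-0.18  0.19  3.01] | rotvec [-0.002 -0.001 -0.585]
knob angle implied by tool yaw 1.585
top white [ 0.34  2.06  1.   -0.5 ] heading 5.94
scene white [ 0.09  0.68 -0.5  -0.5 ] heading 7.32
```

View pics/b8.png

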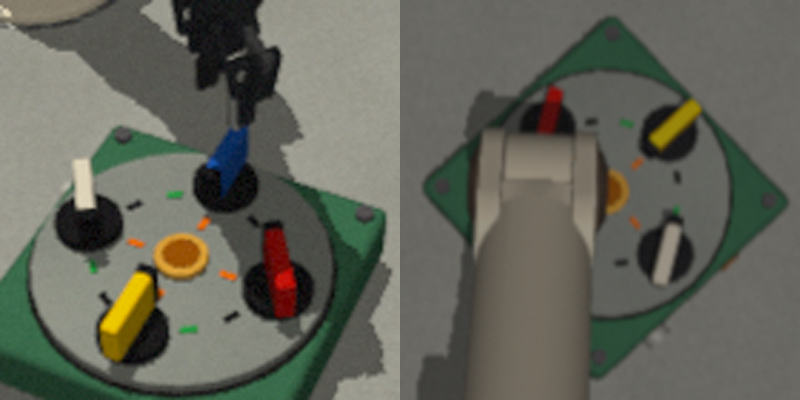

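White points to its green tick near (676,211) in the right-hand panel. Back to blue.

send_rows:
  plan: "5 0 0.2 0 0 0 -0.14; 5 0 0 0 0 0 -0.14; 5 0 0 0.5 0 0 -0.14; 5 -0.1 0 1 0 0 -0.14; 5 0 0 1 0 0 -0.02; 5 0 0 0 0 0 0; 5 0 0 0 0 0 0; 5 0 0 0 0 0 0"

```text
time_s: 21.7
tcp_pos: [0.4923, 0.0227, 0.1564]
tool_rot: [[-0.647, 0.763, 0.0], [0.763, 0.647, -0.0], [-0.0, 0.0, -1.0]]
force: [-0.6, 0.1, 0.2]
width: 0.585
```

```bash
python3 go.py blue 1 .102 1
```

```text
t 21.70 q [-0.45  0.3   0.41  2.03 -0.16  0.84  0.75] w 0.585 tcp [0.4923 0.0227 0.1564] F [-0.6  0.1  0.2] M [-0.04  0.03 -0.02]
shift in present tool axes cm [ 0.13 -0.03  5.44] | in goal axes [ 0.13 -0.03  5.44] | rotvec [ 0.     0.    -0.014]
knob angle implied by tool yaw 1.014
```

send_rows:
  plan: "5 0.1 0 1.5 0 0 -0.015; 5 0 0 2 0 0 0; 5 0 0 1.8 0 0 0; 5 0 0 0.1 0 0 0; 1 0 0 0 0 0 0; 1 0 0 0 0 0 0; 1 0 0 0 0 0 0; 1 0 0 0 0 0 0"

```text
time_s: 22.5
tcp_pos: [0.4914, 0.0227, 0.1035]
tool_rot: [[-0.66, 0.752, 0.0], [0.752, 0.66, -0.0], [-0.0, 0.0, -1.0]]
force: [-3.5, -3.0, 5.4]
width: 0.175
```

```bash
python3 go.py blue 2 .102 1
```

```text
t 22.50 q [-0.42  0.39  0.38  2.07 -0.21  0.72  0.82] w 0.175 tcp [0.4914 0.0227 0.1035] F [-3.5 -3.   5.4] M [-0.45  0.61  0.1 ]
shift in present tool axes cm [0.08 0.04 0.15] | in goal axes [ 0.07 -0.05  0.15] | rotvec [0.    0.    1.002]
knob angle implied by tool yaw 0.998
```

send_rows:
  plan: "1 0 0 0 0 0 0.1; 1 0 0 0 0 0 0.12; 1 0 0 0 0 0 0.12; 1 0 0 0 0 0 0.12; 1 0 0 0 0 0 0.12; 1 0 0 0 0 0 0.12; 1 0 0 0 0 0 0.12; 1 0 0 0 0 0 0.1"

```text
time_s: 23.3
tcp_pos: [0.4915, 0.0227, 0.1035]
tool_rot: [[0.203, 0.979, 0.001], [0.979, -0.203, 0.0], [0.0, 0.0, -1.0]]
force: [-2.8, -2.1, 5.2]
width: 0.179
```

send_rows:
  plan: "1 0 0 0 0 0 0.05; 1 0 0 0 0 0 0.03; 1 0 0 0 0 0 0.03; 1 0 0 0 0 0 0.03; 1 0 0 0 0 0 0.03; 1 0 0 0 0 0 0; 1 0 0 0 0 0 0; 1 0 0 0 0 0 0"

```text
time_s: 24.1
tcp_pos: [0.4917, 0.0235, 0.1036]
tool_rot: [[0.357, 0.934, 0.001], [0.934, -0.357, 0.0], [0.0, 0.001, -1.0]]
force: [-3.0, -1.4, 6.4]
width: 0.178
```

```bash
python3 go.py blue 2 .102 1
```

```text
t 24.10 q [-0.63  0.44  0.64  2.07 -0.38  0.75 -0.12] w 0.178 tcp [0.4917 0.0235 0.1036] F [-3.  -1.4  6.4] M [-0.27  0.59  1.21]
shift in present tool axes cm [-0.02 -0.05  0.16] | in goal axes [-0.02 -0.06  0.16] | rotvec [ 0.001 -0.    -0.083]
knob angle implied by tool yaw 2.083
```

send_rows:
  plan: "5 0 0 0 0 0 0; 5 0 0 0 0 0 0; 5 0 0 0 0 0 0; 5 0 0 -1 0 0 0; 5 0 0 -2.5 0 0 0; 5 0 0 -3 0 0 0; 5 0 0 -1.3 0 0 0; 5 0 0 0 0 0 0"

```text
time_s: 24.9
tcp_pos: [0.4931, 0.0238, 0.1824]
tool_rot: [[0.361, 0.933, 0.004], [0.933, -0.361, 0.002], [0.003, 0.003, -1.0]]
force: [0.9, -0.2, 0.0]
width: 0.587
```

```bash
python3 go.py yellow 1 .18; python3 go.py yellow 1 .18 1
```

```text
t 24.90 q [-0.72  0.3   0.72  2.02 -0.26  0.9  -0.22] w 0.587 tcp [0.4931 0.0238 0.1824] F [ 0.9 -0.2  0. ] M [-0.02  0.01  0.12]
shift in present tool axes cm [-8.47 15.76  0.26] | in goal axes [-17.89  -0.16   0.24] | rotvec [ 5.000e-03 -1.000e-03 -1.087e+00]
knob angle implied by tool yaw 2.087
t 24.90 q [-0.72  0.3   0.72  2.02 -0.26  0.9  -0.22] w 0.587 tcp [0.4931 0.0238 0.1824] F [ 0.9 -0.2  0. ] M [-0.02  0.01  0.12]
shift in present tool axes cm [-8.47 15.76  0.26] | in goal axes [17.89  0.16  0.24] | rotvec [-1.000e-03 -5.000e-03  2.055e+00]
knob angle implied by tool yaw 2.087
```

send_rows:
  plan: "5 -2.1 3.95 0 0 0 0; 5 -2.1 3.95 0 0 0 0; 5 -2.1 3.95 0 0 0 0; 5 -2.1 3.95 0 0 0 -0.13; 5 0 0 0 0 0 -0.14; 5 0 0 0 0 0 -0.14; 5 0 0 0 0 0 -0.14; 5 0 0 0 0 0 -0.14"

```text
time_s: 25.7
tcp_pos: [0.6076, -0.1118, 0.1782]
tool_rot: [[-0.321, 0.947, -0.003], [0.947, 0.321, 0.001], [0.001, -0.002, -1.0]]
force: [0.3, 1.1, -0.5]
width: 0.588
```

```bash
python3 go.py yellow 1 .15;  python3 - <<'E'
from cell import *
import cv2
for n in("scene","top"): cv2.imwrite(f"pics/{n}9.png",get_image(n)[:,:,::-1])
a=cv2.imread("pics/scene9.png")[165:305,240:380]
b=cv2.imread("pics/top9.png")[165:310,265:410]
cv2.imwrite("pics/b9.png",cv2.hconcat([cv2.resize(a,(400,400),interpolation=2),cv2.resize(b,(400,400),interpolation=2)]))
E
python3 ang.py 9 blue
```

```text
t 25.70 q [-0.25  0.51  0.53  1.71 -0.29  1.01  0.71] w 0.588 tcp [ 0.6076 -0.1118  0.1782] F [ 0.3  1.1 -0.5] M [0.05 0.01 0.03]
shift in present tool axes cm [-0.1   0.19  2.82] | in goal axes [-0.16  0.13  2.82] | rotvec [-0.002 -0.002 -0.391]
knob angle implied by tool yaw 1.391
top blue [ 0.59  2.1  -0.5  -0.5 ] heading 4.33
scene blue [0.89 2.08 0.25 0.  ] heading 4.35
```

View pics/b9.png

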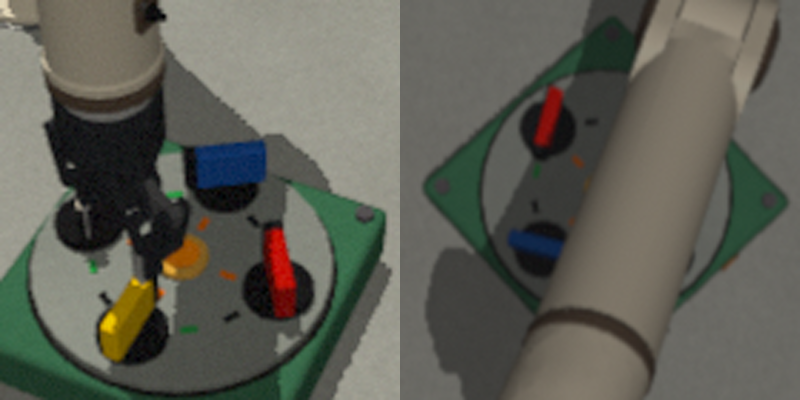

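Blue is across at its green tick. Now yellow.

send_rows:
  plan: "5 -0.1 0.1 0 0 0 -0.13; 5 0 0 0.5 0 0 -0.13; 5 0 0 1 0 0 -0.12; 5 0 0 0.7 0 0 -0.01; 5 0 0 0 0 0 0; 5 0 0 0 0 0 0; 5 0 0 0 0 0 0; 5 0 0 0 0 0 0"

```text
time_s: 26.6
tcp_pos: [0.6101, -0.1125, 0.1587]
tool_rot: [[-0.652, 0.758, 0.001], [0.758, 0.652, -0.0], [-0.001, 0.0, -1.0]]
force: [-0.3, -0.6, -0.3]
width: 0.589
```

```bash
python3 go.py yellow 1 .102
```

```text
t 26.60 q [-0.18  0.52  0.43  1.72 -0.26  0.96  1.06] w 0.589 tcp [ 0.6101 -0.1125  0.1587] F [-0.3 -0.6 -0.3] M [ 0.02 -0.02 -0.02]
shift in present tool axes cm [ 0.07 -0.01  5.67] | in goal axes [ 0.07 -0.01  5.67] | rotvec [ 0.     0.001 -0.008]
knob angle implied by tool yaw 1.008
```

send_rows:
  plan: "5 0 0 1.5 0 0 -0.01; 5 0 0 2 0 0 0; 5 0 0 1.8 0 0 0; 5 0 0 0.3 0 0 0; 1 0 0 0 0 0 0; 1 0 0 0 0 0 0; 1 0 0 0 0 0 0; 1 0 0 0 0 0 0"

```text
time_s: 27.4
tcp_pos: [0.6101, -0.113, 0.1032]
tool_rot: [[-0.66, 0.751, 0.001], [0.751, 0.66, -0.0], [-0.001, 0.001, -1.0]]
force: [-2.3, -0.7, 2.3]
width: 0.179
```

```bash
python3 go.py yellow 2 .102
```

```text
t 27.40 q [-0.16  0.59  0.4   1.75 -0.29  0.86  1.1 ] w 0.179 tcp [ 0.6101 -0.113   0.1032] F [-2.3 -0.7  2.3] M [-0.22  0.28  0.16]
shift in present tool axes cm [0.11 0.02 0.12] | in goal axes [ 0.07 -0.08  0.12] | rotvec [1.000e-03 1.000e-03 1.003e+00]
knob angle implied by tool yaw 0.997
```

send_rows:
  plan: "1 0 0 0 0 0 0.1; 1 0 0 0 0 0 0.12; 1 0 0 0 0 0 0.12; 1 0 0 0 0 0 0.12; 1 0 0 0 0 0 0.12; 1 0 0 0 0 0 0.12; 1 0 0 0 0 0 0.12; 1 0 0 0 0 0 0.1"

```text
time_s: 28.2
tcp_pos: [0.61, -0.1131, 0.1032]
tool_rot: [[0.202, 0.979, 0.001], [0.979, -0.202, -0.001], [-0.0, 0.001, -1.0]]
force: [-2.5, -1.2, 2.8]
width: 0.175
```

send_rows:
  plan: "1 0 0 0 0 0 0.05; 1 0 0 0 0 0 0.03; 1 0 0 0 0 0 0.03; 1 0 0 0 0 0 0.03; 1 0 0 0 0 0 0.03; 1 0 0 0 0 0 0; 1 0 0 0 0 0 0; 1 0 0 0 0 0 0"

```text
time_s: 29.0
tcp_pos: [0.6098, -0.1138, 0.1033]
tool_rot: [[0.357, 0.934, 0.0], [0.934, -0.357, -0.002], [-0.002, 0.001, -1.0]]
force: [-3.9, -2.9, 6.7]
width: 0.179
```

```bash
python3 go.py yellow 2 .102
```

```text
t 29.00 q [-0.34  0.65  0.67  1.76 -0.49  0.91  0.17] w 0.179 tcp [ 0.6098 -0.1138  0.1033] F [-3.9 -2.9  6.7] M [-0.77  0.82  1.58]
shift in present tool axes cm [ 0.15 -0.08  0.13] | in goal axes [ 0.16 -0.07  0.13] | rotvec [ 0.001  0.002 -0.083]
knob angle implied by tool yaw 2.083
```

At the stop. Release, rise well clear and move aside to look.

send_rows:
  plan: "5 0 0 0 0 0 0; 5 0 0 0 0 0 0; 5 0 0 0 0 0 0; 5 0 0 -1 0 0 0; 5 0 0 -3 0 0 0; 5 0 0 -4 0 0 0; 5 0 0 -4 0 0 0; 5 0 0 -2 0 0 0"

```text
time_s: 29.8
tcp_pos: [0.6114, -0.1133, 0.2469]
tool_rot: [[0.361, 0.932, 0.005], [0.932, -0.361, -0.0], [0.002, 0.005, -1.0]]
force: [0.9, 1.0, 1.2]
width: 0.585
```

```bash
python3 go.py blue 2 .25
```

```text
t 29.80 q [-0.42  0.49  0.77  1.65 -0.37  1.15  0.08] w 0.585 tcp [ 0.6114 -0.1133  0.2469] F [0.9 1.  1.2] M [ 0.03 -0.04 -0.01]
shift in present tool axes cm [  8.41 -16.15  -0.39] | in goal axes [-9.79 15.36 -0.31] | rotvec [-2.000e-03 -8.000e-03  3.054e+00]
knob angle implied by tool yaw 2.087
```

send_rows:
  plan: "5 2 -1.9 0 0 0 0; 5 3.4 -3.2 0 0 0 0; 5 3.4 -3.2 0 0 0 0; 5 3.4 -3.2 0 0 0 0; 5 3.4 -3.2 0 0 0 0; 5 3.4 -3.2 0 0 0 0; 5 3.4 -3.2 0 0 0 0; 5 3.4 -3.2 0 0 0 0"

```text
time_s: 30.6
tcp_pos: [0.4754, 0.2175, 0.2433]
tool_rot: [[0.361, 0.933, 0.001], [0.933, -0.361, 0.001], [0.002, 0.0, -1.0]]
force: [1.7, 0.2, 0.1]
width: 0.583
```

```bash
python3 - <<'E'
from cell import *
import cv2
for n in("scene","top"): cv2.imwrite(f"pics/{n}10.png",get_image(n)[:,:,::-1])
a=cv2.imread("pics/scene10.png")[190:330,225:365]
b=cv2.imread("pics/top10.png")[165:310,265:410]
cv2.imwrite("pics/b10.png",cv2.hconcat([cv2.resize(a,(400,400),interpolation=2),cv2.resize(b,(400,400),interpolation=2)]))
E
python3 ang.py 10
```

```text
top red [0.86 2.   0.25 0.5 ] heading 2.86
top blue [0.89 1.96 1.25 0.  ] heading 4.47
top white [ 0.72  2.06  1.   -0.5 ] heading 5.94
top yellow [ 0.84  1.96  0.25 -0.5 ] heading 1.33
scene red [ 0.88  2.    0.5  -0.5 ] heading 2.86
scene blue [0.89 2.08 0.   0.  ] heading 4.35
scene white [ 0.08  0.68 -0.5  -0.5 ] heading 7.32
scene yellow [0.91 1.98 1.25 0.  ] heading 1.31
```

View pics/b10.png

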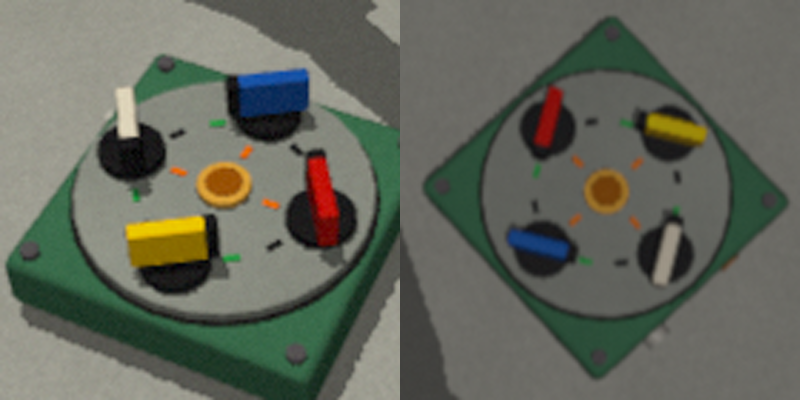

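View pics/scene10.png

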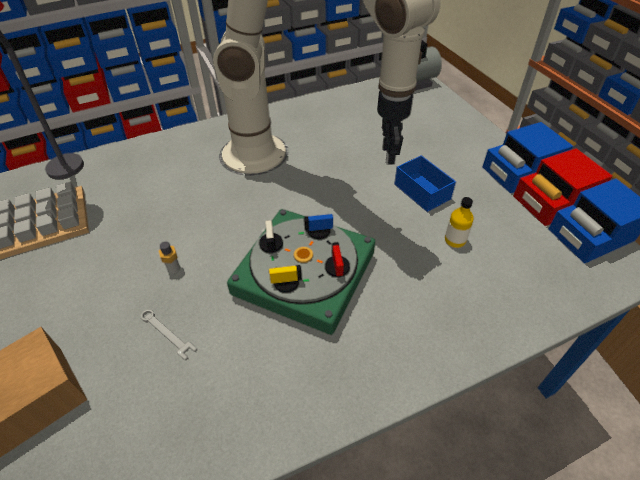

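All four noses point at their green ticks and the bystanders are unmoved. The arm is clear of everything, so I let it settle and hand in.

send_rows:
  plan: "5 0 0 0 0 0 0; 5 0 0 0 0 0 0; 5 0 0 0 0 0 0; 5 0 0 0 0 0 0; 5 0 0 0 0 0 0; 5 0 0 0 0 0 0; 5 0 0 0 0 0 0; 5 0 0 0 0 0 0"

```text
time_s: 31.5
tcp_pos: [0.4762, 0.2157, 0.2422]
tool_rot: [[0.361, 0.933, -0.0], [0.933, -0.361, -0.0], [-0.0, -0.0, -1.0]]
force: [0.1, -0.2, -0.9]
width: 0.586
```

```bash
python3 -c "from cell import *; print(job_done())"
```

```text
the job is handed in; nothing more can be done
None
```

All four knobs are tightened fully home, in the order you asked, and the job was handed in at about 31.5 s of the 69 s allowed.

- **First pass:** I turned blue to its orange mark (top-camera fit 1.00), then yellow (fit 0.98 to 1.00).
- **Second pass:** I turned red, white, blue and yellow in that order against their stops. The wrist moment at the stops was 1.2 to 2.7 N m, against 0.15 N m needed to turn a knob.
- **Last pictures:** All four pointers sit at their green ticks, with fits of 2.00 for red, 1.96 to 2.08 for blue and 1.96 to 1.98 for yellow. The bin, coupling, wrench and oil bottle looked unmoved, and the gripper was clear of everything.

**Checks that disagreed:**
- **White knob:** The scene-camera fit failed throughout because its colour mask did not work. I judged white from the top view (fit 2.06), the stop moment and by eye.
- **Blue at the middle mark:** The scene-camera fit read 0.86 to 0.88 with a poor match. I trusted the top view and the gripper angle, which gave 0.99 to 1.00.
- **Camera calibration:** The two cameras disagreed by about 2 mm across the bench, which did not affect the grasps.

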